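# Slide the drilling template onto the jig pin

## Robot

A 6-joint arm with a two-finger parallel gripper is mounted at the origin on the work surface. World frame = base frame: x ahead of the robot, y to its left, z up, the work surface at z = 0. Lengths are in m, angles in rad, forces in N, time in s.
With the tool pointing down it reaches from about 0.325 to 0.775 m from the base axis. Payload 9.3 kg.
Tool frame: the origin (TCP) lies at the very end of the fingers, on their centre line; the grasp point (between the pads) lies 19 mm behind it; z points along the fingers, y is the line along which they close (so a half turn about z gives the same grasp; the last joint's range is limited). The gripper opens to 85 mm and grips with 20 to 120 N. Pads are 22 mm wide; open, the fingers measure 114 mm over their backs; the gripper's body (76 mm by 85 mm) begins 54 mm behind the grasp point. The pads swing forward as they close: fully open they stand 13 mm farther back than shut.
Start: joints at [1.126, 0.259, 0.021, 1.334, 0, 1.418], TCP at [0.158, 0.527, 0.231] pointing down, gripper open.
Joint ranges: [-3.04, 3.04], [-0.91, 1.82], [-1.04, 1.36], [-1.92, 1.95], [-1.52, 1.45], [-3.14, 3.14]. Speed limits (rad/s): [2.22, 2.22, 2.79, 3.14, 3.14, 3.14].

## Interface

Orientations are given as a unit quaternion [w, x, y, z].
In Python, from station import bot, optics gives the robot as it stands. The module is installed in compiled form; this text tells all that it offers.
- The arm moves only by the shell command python3 -m creep 'ROWS'. ROWS is a JSON object of lists of equal length, an entry for each row: "claw": the closure in counts, from 0 (fully open) to 255 (shut); "dp": the shift along the tool's x, y, z each as a share of 0.04 m, from -1 to 1, a list of three; "spin": the turn about the tool's z as a share of 5 degrees, from -1 to 1. A call has 1 to 10 rows; each row shifts and turns the commanded pose from where the row before left it, along the tool's axes as they then stand; what a row does not reach is not made up. A row lasts 1/12 s, in which the tool goes at most 41.7 mm and 7.16 degrees, less where a joint would pass 70% of its speed; a pose out of reach is approached as far as the arm can. A call with a number of a shift or a turn outside -1 to 1 is refused whole. A call with a gripper value outside its range is refused whole. The fingers move at their own pace and stop on an object; the grip force is fixed at half the most. Time passes only in rows, so rows that do not move let the fingers close. It gives the time, the measured TCP pose, the force, the opening and the grip force at its end, in the units of the state.
- bot.observe(): the state, without advancing time (a new reading comes with each control period).
- optics.get_image(name): name is "side" or "top" or "wrist"; returns (picture, depth): 384x512x3 uint8, red, green, blue; 384x512 float32, m along the optical axis (not along the pixel's ray), 0 where there is no reading.
- optics.camera_model(name): a dict with "fx", "fy", "cx", "cy" (pixels), "R" (3x3) and "t" (3): a world point X has camera coordinates R X + t; the wrist camera has in their place "hand_eye" (4x4, takes a point from camera to tool coordinates, whose origin is the TCP and whose axes are the flange's). Camera axes: x right, y down, z forward; pixel columns grow to the right and rows downward; lengths in m; the calibration is good to about 2 mm. The wrist camera is an equidistant fisheye: a pixel r from the principal point sees the ray r / f radians off the axis. A picture is of the moment at which its call begins: read the wrist's pose just before it. camera_model takes no time and is no camera call.
- bot.job_done(): hands the job in; it is judged then, once.
The state is a dict: "time": time; "q": joint angles; "joint_velocities": joint speeds; "effort": joint torques, N m; "position": TCP position; "orientation": TCP orientation; "wrist_force": force on the tool from outside, world axes, zero at the start; "ft_torque": the same for the moment, N m; "finger_gap": finger opening in m; "finger_force": force on a finger pad.
Only numpy, scipy, OpenCV 4.12 (cv2) and the standard library are available. Lean on these libraries where they do the work, as an engineer would, in place of code of your own. Each camera call takes 0.05 s, during which the arm holds its last target. There are 200 camera calls.

## Task

Pick the plywood drilling template up by its square grip and lay it on the jig with its long edge against the fence and its hole still short of the slot, the end nearer the hole leading and lying on top of the pin. Then slide it gently along the fence until you feel the hole drop over the pin; let go, so that it lies flat on the deck, still along the fence. Never press or push it hard against the jig, and leave the other things on the bench where they are.

Things in the scene. Friction and masses are not known exactly. Their poses are not given: they have to be found in the camera images.
- template_grip (a point): Loose plywood drilling template, starting flat on the bench: a plate 90 mm (its x) by 160 mm (its y) by 10 mm thick, and standing on it an upright dark wooden grip 30 x 30 mm square, 45 mm high. This point is the grip's centre, 22.5 mm above the plate's top, 32.5 mm above its underside. x, y along the plate's sides, z up; the plate's middle is 15 mm from here along +y.
- template_hole (a point): Centre, at the underside, of the template's only hole (round, 15 mm, straight through): 45 mm along the template's +y from the grip's centre, on the plate's lengthwise centre line, so 45 mm from each long edge, and 50 mm from its leading (+y) end. Axes as the grip's.
- template: The same template, 0.24 to 0.39 kg; origin at the middle of the plate's underside. Laid across the pin it tilts by some 4 degrees, leading end up, trailing edge on the deck. With the hole over the pin it drops 7 mm, lies flat, and the pin stops it from sliding on; still pushed, it may hang half dropped on the pin until the push is let off. Sliding it takes some 2 to 7 N.
- jig_slot (a point): Middle of the jig's slot (18 mm wide, 36 mm long along y), at the deck's top. A fixed steel pin, 12 mm across, edge chamfered 1.5 mm, stands 7 mm above the deck on the slot's centre line, anywhere within 10 mm of this point along y (its place is not measured). The template slides towards the jig's +y, its own +y end leading; its hole is short of the slot while over 18 mm before (-y) this point.
- jig_fence (a point): Foot of the fence's face, 45 mm along +x from the slot's middle. The straight fence, 25 mm high above the deck, stands along the deck's whole +x side; its face runs along y. With the template's long edge against it the hole and the pin are in line.
- jig_open_end (a point): Middle of the slot line at the deck's -y end, deck top, 190 mm before the slot's middle; the deck's other end is 80 mm past the slot's middle. The template comes from this end.
- jig: The whole jig, fixed: plywood deck 150 mm (x) by 270 mm (y) by 18 mm thick, with fence and pin. Origin at its underside, 40 mm along -y from the slot's middle, 18 mm below the deck's top; x towards the fence, y along it, z up. It and the template should never press on each other with more than 30 N.
- mallet: Bystander: wooden mallet lying down, 0.6 kg
- strip0: Bystander: square wooden strip 160 x 18 x 18 mm
- strip1: Bystander: square wooden strip 160 x 18 x 18 mm
- ear_defenders: Bystander: yellow and black ear defenders
- tin: Bystander: closed tin, 80 mm across, 90 mm high
- lantern: Bystander: finished little dowel frame, 100 x 100 x 118 mm
- sanding_block: Bystander: cork sanding block 110 x 60 x 30 mm
Things that resemble listed ones, but are neither listed nor needed, are in the scene too. What is shaped like the template but blue or pink is not meant.

How it is judged:
By the outcome, as a careful person would: the job done as asked, in the order asked, and still so for the second after the job is handed in, with the robot touching nothing.
It also fails if it takes over 64 s, if anything falls off the work surface, if the arm or the gripper's body presses on something with over 40 N, if the wrist force passes 120 N, or if a joint passes its speed limit or range.

## Working session

There is one attempt and no reset: what is moved stays moved. The work goes in short steps, Python scripts to look and compute and a shell command to move; the robot and the scene stay as the last step left them, time stands still between calls to the robot, and variables do not carry over. Pictures are saved under pics/ and viewed, at most 10 in all, crops included, and the job is handed in when it is done.

```bash
mkdir -p pics; python3 - <<'E'
from station import bot, optics
import cv2, numpy as np
s=bot.observe(); print({k:np.round(v,3) for k,v in s.items()})
for n in("top","side"):
    im,d=optics.get_image(n); cv2.imwrite(f"pics/{n}0.png",im[:,:,::-1]); np.savez(f"{n}0.npz",im=im,d=d)
    m=optics.camera_model(n); print(n,{k:np.round(v,3).tolist() for k,v in m.items()})
E
```

```text
{'time': np.float64(0.0), 'q': array([1.126, 0.259, 0.021, 1.334, 0.   , 1.418]), 'joint_velocities': array([ 0.001, -0.003, -0.   , -0.001,  0.001, -0.   ]), 'effort': array([ 3.0000e-03, -5.5564e+01,  3.4453e+01,  1.4000e-02,  0.0000e+00,
        0.0000e+00]), 'position': array([0.158, 0.527, 0.231]), 'orientation': array([-0.   ,  0.145,  0.989, -0.001]), 'wrist_force': array([-0.489,  0.403, -0.173]), 'ft_torque': array([0.028, 0.008, 0.036]), 'finger_force': np.float64(0.0), 'finger_gap': np.float64(0.085)}
top {'fx': 399.601, 'fy': 399.601, 'cx': 251.158, 'cy': 197.353, 'R': [[-0.076, -0.997, -0.003], [-0.974, 0.074, -0.213], [0.212, -0.014, -0.977]], 't': [0.064, 0.494, 1.107]}
side {'fx': 386.343, 'fy': 386.343, 'cx': 258.347, 'cy': 188.912, 'R': [[0.921, -0.39, -0.016], [-0.256, -0.573, -0.779], [0.294, 0.721, -0.627]], 't': [-0.444, 0.18, 1.112]}
```

View pics/top0.png

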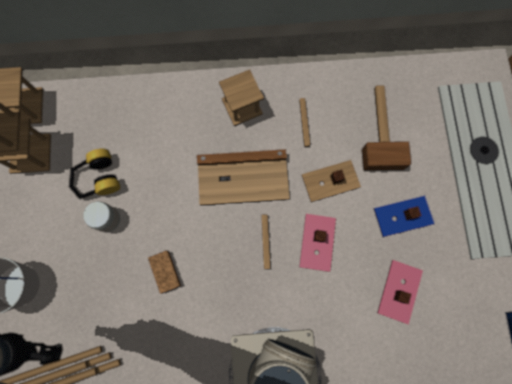

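View pics/side0.png

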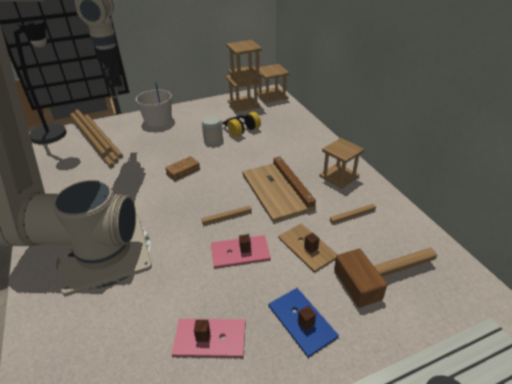

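The top view shows the jig at (200–288, 150–205), with its fence on the far (+x) side and its slot at (224,178). The template's grip is at (338,177) and its hole at (321,184), so it already roughly points towards the jig's +y (image left). The side view agrees.

```bash
cat > h.py <<'E'
import numpy as np, cv2
from station import bot, optics
from scipy.spatial.transform import Rotation as Ro
def ray(n,uv,z):
    m=optics.camera_model(n); uv=np.atleast_2d(uv).astype(float)
    d=np.c_[(uv[:,0]-m["cx"])/m["fx"],(uv[:,1]-m["cy"])/m["fy"],np.ones(len(uv))]
    R=np.array(m["R"]);c=-R.T@np.array(m["t"]); w=d@R
    return c+w*((z-c[2])/w[:,2])[:,None]
def pix(n,P):
    m=optics.camera_model(n); c=np.atleast_2d(P)@np.array(m["R"]).T+m["t"]
    return c[:,:2]/c[:,2:]*[m["fx"],m["fy"]]+[m["cx"],m["cy"]]
def pose():
    s=bot.observe();q=s["orientation"];return np.array(s["position"]),Ro.from_quat([q[1],q[2],q[3],q[0]]).as_matrix(),s
def wray(uv,z,p,R):
    m=optics.camera_model("wrist");H=np.array(m["hand_eye"]);uv=np.atleast_2d(uv).astype(float)
    a=(uv-[m["cx"],m["cy"]])/m["fx"];r=np.linalg.norm(a,axis=1,keepdims=True)
    d=np.c_[a*np.sinc(r/np.pi),np.cos(r)] if False else np.c_[a/np.maximum(r,1e-9)*np.sin(r),np.cos(r)]
    w=d@H[:3,:3].T@R.T;c=R@H[:3,3]+p
    return c+w*((z-c[2])/w[:,2])[:,None]
E
python3 - <<'E'
from h import *
im=np.load("top0.npz")["im"];hsv=cv2.cvtColor(im,cv2.COLOR_RGB2HSV)
print(hsv[181,312],hsv[190,330],hsv[190,250],hsv[157,240],hsv[177,338],hsv[178,224],hsv[183,321],hsv[220,180])
for nm,(x0,x1,y0,y1),z in(("tpl",(295,366,155,205),.01),("jig",(190,296,144,212),.018)):
    m=np.zeros(im.shape[:2],np.uint8); m[y0:y1,x0:x1]=(hsv[y0:y1,x0:x1,1]>70)*255
    c=max(cv2.findContours(m,0,1)[0],key=cv2.contourArea)
    b=cv2.boxPoints(cv2.minAreaRect(c));W=ray("top",b,z);print(nm,b.round(1).tolist(),W.round(4).tolist(),[np.linalg.norm(W[i]-W[i-1]).round(4) for i in range(4)])
def dark(x0,x1,y0,y1,t,z,lo=True):
    v=hsv[y0:y1,x0:x1,2]; m=(v<t) if lo else (v>t)
    c=np.argwhere(m)[:,::-1].mean(0)+[x0,y0];print(c,m.sum(),ray("top",c,z).round(4))
dark(328,350,166,190,80,.05);dark(215,234,172,185,100,.018)
print(hsv[178:190,314:328,1])
E
```

```text
[ 17 113 131] [ 16 111 135] [ 16 101 154] [ 13 146 105] [ 11 155  56] [60  4 59] [ 15  27 151] [ 15  26 159]
tpl [[301.3999938964844, 173.89999389648438], [352.0, 159.10000610351562], [360.1000061035156, 186.89999389648438], [309.6000061035156, 201.8000030517578]] [[0.568, -0.1325, 0.01], [0.6033, -0.2924, 0.01], [0.5139, -0.3058, 0.01], [0.4798, -0.1481, 0.01]] [np.float64(0.0896), np.float64(0.1638), np.float64(0.0904), np.float64(0.1613)]
jig [[196.5, 154.5], [286.0, 148.8000030517578], [289.20001220703125, 199.10000610351562], [199.6999969482422, 204.8000030517578]] [[0.652, 0.1831, 0.018], [0.6492, -0.0923, 0.018], [0.491, -0.087, 0.018], [0.4941, 0.1809, 0.018]] [np.float64(0.1579), np.float64(0.2754), np.float64(0.1583), np.float64(0.2679)]
[337.49677419 177.41290323] 155 [[ 0.5386 -0.2314  0.05  ]]
[224.32758621 178.0862069 ] 58 [[0.5707 0.1025 0.018 ]]
[[114 112 112 114 113 111 111 112 110 112 110 114 112 113]
 [113 113 112 111 112 112 111 111 113 110 112 110 111 111]
 [112 111 111 112 113 110 107 102 103 108 113 112 112 112]
 [114 113 113 110 110 102  77  58  63  88 105 110 111 111]
 [112 113 112 113 109  86  44  30  32  55  93 111 114 113]
 [113 114 111 113 107  76  38  27  28  43  82 110 111 111]
 [112 110 111 111 107  82  52  37  36  52  86 106 112 112]
 [111 112 112 111 109  98  74  60  61  75  97 108 113 111]
 [112 112 110 111 113 109 103  93  94  99 107 111 110 113]
 [110 112 111 111 112 110 111 109 111 112 113 111 112 109]
 [111 114 111 112 113 113 112 113 110 113 113 112 111 111]
 [113 112 111 112 113 113 111 114 111 112 111 112 110 111]]
```

```bash
python3 -m creep '{"claw":[0,0,0,0,0,0,0,0,0,0],"dp":[[-0.4,-0.3,0],[-0.77,-0.58,0],[-0.77,-0.58,0],[-0.77,-0.58,0],[-0.77,-0.58,0],[-0.77,-0.58,0],[-0.77,-0.58,0],[-0.77,-0.58,0],[-0.77,-0.58,0],[-0.77,-0.58,0]],"spin":[0,0,0,0,0,0,0,0,0,0]}'; python3 -m creep '{"claw":[0,0,0,0,0,0,0,0],"dp":[[-0.77,-0.58,0],[-0.77,-0.58,0],[-0.77,-0.58,0],[-0.77,-0.58,0],[-0.6,-0.5,0],[-0.3,-0.2,0],[0,0,0],[0,0,0]],"spin":[0,0,0,0,0,0,0,0]}'
python3 - <<'E'
from h import *
p,R,s=pose();im,d=optics.get_image("wrist");cv2.imwrite("pics/w1.png",im[:,:,::-1]);np.savez("w1.npz",im=im,p=p,R=R)
print(p.round(4),R.round(3).tolist(),s["wrist_force"]);m=optics.camera_model("wrist");print(m)
E
```

```text
time: 0.93
position: [0.3761, 0.2292, 0.2313]
orientation: [0.0, 0.145, 0.989, 0.0]
wrist_force: [1.6, 0.8, 0.0]
finger_gap: 0.0854
finger_force: 0.0
time: 1.6
position: [0.4931, 0.0693, 0.2308]
orientation: [-0.001, 0.146, 0.989, 0.0]
wrist_force: [0.2, 0.2, -0.5]
finger_gap: 0.0854
finger_force: 0.0
[0.4931 0.0693 0.2308] [[-0.957, 0.289, -0.001], [0.289, 0.957, 0.0], [0.001, -0.0, -1.0]] [ 0.24393316  0.19977016 -0.46341549]
{'fx': 297.3186396354542, 'fy': 297.3186396354542, 'cx': 257.1879215886944, 'cy': 189.2389769017264, 'hand_eye': array([[-7.05356633e-04, -9.51390343e-01, -3.07986879e-01,
         7.83307784e-02],
       [ 9.99999588e-01, -8.46797921e-04,  3.25595111e-04,
         6.19149668e-04],
       [-5.70570693e-04, -3.07986523e-01,  9.51390549e-01,
        -1.42057558e-01],
       [ 0.00000000e+00,  0.00000000e+00,  0.00000000e+00,
         1.00000000e+00]])}
```

View pics/w1.png

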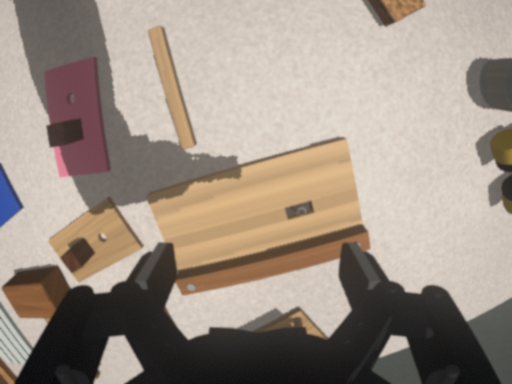

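The wrist view shows the jig clearly. The slot is at (299,210) with the pin inside it, the near deck edge runs from (150,195) to (345,139), and the fence foot runs from about (177,268) to (362,228). The template is at the lower left, with its hole at (103,237).

```bash
python3 - <<'E'
from h import *
f=np.load("w1.npz");im,p,R=f["im"],f["p"],f["R"];hsv=cv2.cvtColor(im,cv2.COLOR_RGB2HSV).astype(int);S,V=hsv[...,1],hsv[...,2]
print("col250 V",V[150:290:3,250].tolist());print("S",S[150:290:3,250].tolist())
# slot
sub=S[198:222,282:318];m=(sub<60).astype(np.uint8)
c=max(cv2.findContours(m,0,1)[0],key=cv2.contourArea)+[282,198];b=cv2.boxPoints(cv2.minAreaRect(c))
W=wray(b,.018,p,R);print("slot",W[:,:2].round(4).tolist(),W.mean(0).round(4))
g=cv2.cvtColor(im,cv2.COLOR_RGB2GRAY).astype(float);gy=cv2.GaussianBlur(g,(3,3),0)
def edge(cols,r0,r1,z,img,sign):
    pts=[]
    for u in cols:
        a=int(r0(u));dv=np.diff(img[a:a+r1,u])*sign;k=dv.argmax();pts.append((u,a+k+.5))
    W=wray(pts,z,p,R);k=np.polyfit(W[:,1],W[:,0],1)
    for _ in range(3):
        r=W[:,0]-np.polyval(k,W[:,1]);o=abs(r)<.0015;k=np.polyfit(W[o,1],W[o,0],1)
    print("edge x=",k[1].round(4),"+y*",k[0].round(4),"at y=.1:",np.polyval(k,.1).round(4),o.mean(), "deg",np.degrees(np.arctan(-k[0])).round(2))
sb=cv2.GaussianBlur(S.astype(np.float32),(3,3),0)
edge(range(245,335,2),lambda u:195-(u-150)*.287-12,24,.018,sb,1)
edge(range(195,335,2),lambda u:268-(u-177)*.216-14,24,.018,gy,-1)
cv2.imwrite("pics/w1c.png",cv2.resize(im[130:300,140:380,::-1],None,fx=3.3,fy=3.3,interpolation=2))
E
```

```text
col250 V [221, 225, 220, 218, 125, 188, 220, 218, 209, 204, 198, 192, 202, 211, 218, 221, 219, 210, 206, 207, 206, 206, 205, 190, 189, 189, 191, 217, 216, 210, 202, 193, 192, 205, 205, 103, 88, 87, 138, 152, 154, 148, 143, 154, 199, 219, 221]
S [25, 24, 26, 27, 49, 94, 95, 96, 96, 96, 98, 97, 98, 98, 99, 98, 99, 98, 99, 99, 101, 99, 98, 99, 100, 100, 99, 101, 99, 101, 100, 99, 100, 100, 98, 106, 110, 114, 128, 129, 131, 127, 125, 124, 41, 27, 25]
slot [[0.5633, 0.0871], [0.5636, 0.1176], [0.5758, 0.1178], [0.5755, 0.087]] [0.5696 0.1024 0.018 ]
edge x= 0.4918 +y* 0.0112 at y=.1: 0.4929 1.0 deg -0.64
edge x= 0.6135 +y* 0.0055 at y=.1: 0.6141 0.9714285714285714 deg -0.32
```

View pics/w1c.png

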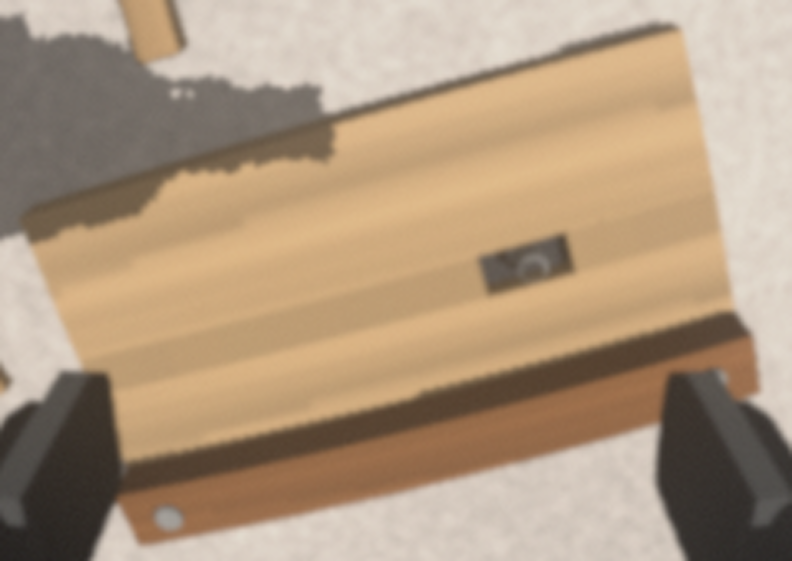

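The pin is visible in the slot, about 1–2 mm past its middle. The slot is at (0.5695, 0.1024), and the jig's yaw is about −0.5°.

```bash
python3 -m creep '{"claw":[0,0,0,0,0,0,0,0,0],"dp":[[-0.2,-0.43,0],[-0.42,-0.86,0],[-0.43,-0.86,0],[-0.43,-0.86,0],[-0.43,-0.86,0],[-0.43,-0.86,0],[-0.43,-0.86,0],[-0.42,-0.86,0],[-0.22,-0.43,0]],"spin":[0,0,0,0,0,0,0,0,0]}'; python3 -m creep '{"claw":[0,0,0,0,0,0,0,0,0],"dp":[[0,0,0.4],[0,0,0.4],[0,0,0.4],[0,0,0.4],[0,0,0.4],[0,0,0.4],[0,0,0],[0,0,0],[0,0,0]],"spin":[-0.97,-0.97,-0.97,-0.97,-0.97,-0.97,0,0,0]}'
python3 - <<'E'
from h import *
p,R,s=pose();im,d=optics.get_image("wrist");cv2.imwrite("pics/w2.png",im[:,:,::-1]);np.savez("w2.npz",im=im,p=p,R=R)
print(p.round(4),R.round(3).tolist())
E
```

```text
time: 2.4
position: [0.545, -0.2352, 0.2311]
orientation: [0.0, 0.145, 0.989, -0.0]
wrist_force: [-0.7, 0.4, -0.1]
finger_gap: 0.0853
finger_force: 0.0
time: 3.15
position: [0.5452, -0.2325, 0.1365]
orientation: [0.0, -0.107, 0.994, -0.0]
wrist_force: [0.8, -0.7, 0.2]
finger_gap: 0.0856
finger_force: 0.0
[ 0.5452 -0.2325  0.1365] [[-0.977, -0.213, 0.001], [-0.213, 0.977, -0.001], [-0.001, -0.001, -1.0]]
```

View pics/w2.png

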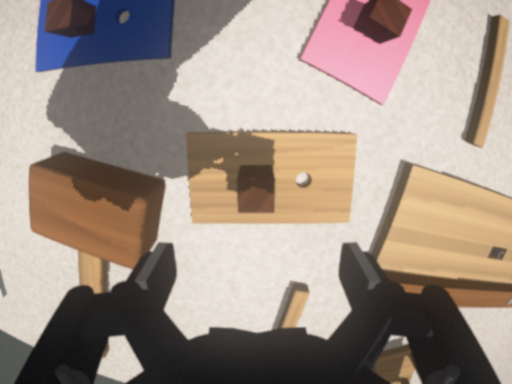

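The template sits square to the tool, with its plate corners at about (187,133), (356,133), (351,223) and (193,222), its grip at (256,188) and its hole at (303,179).

```bash
python3 - <<'E'
from h import *
f=np.load("w2.npz");im,p,R=f["im"],f["p"],f["R"];hsv=cv2.cvtColor(im,cv2.COLOR_RGB2HSV)
m=(hsv[...,1]>60).astype(np.uint8);M=np.zeros_like(m);M[120:232,180:362]=m[120:232,180:362]
c=max(cv2.findContours(M,0,1)[0],key=cv2.contourArea)[:,0]
W=wray(c,.01,p,R)[:,:2]; r=cv2.minAreaRect((W*1000).astype(np.float32));print("plate",r)
h=((hsv[168:192,292:316,1]<60)*1).astype(np.uint8);q=np.argwhere(h)[:,::-1].mean(0)+[292,168];print("hole",q,wray(q,.008,p,R))
g=np.zeros_like(m);g[160:215,230:280]=(hsv[160:215,230:280,2]<105)&(hsv[160:215,230:280,0]<14)
q=cv2.minAreaRect(np.argwhere(g)[:,::-1].astype(np.float32));print("grip",q)
print([wray(x,.055,p,R).round(4).tolist() for x in([237,165],[274,165],[274,191],[237,191],[240,213],[273,213])])
print(wray([[256,213]],.01,p,R))
E
```

```text
plate ((541.3013916015625, -219.16156005859375), (90.90009307861328, 159.6885223388672), 12.392667770385742)
hole [302.12096774 178.25806452] [[ 0.53475966 -0.19076517  0.008     ]]
grip ((255.0, 179.5), (27.0, 34.0), 90.0)
[[[0.5237, -0.2529, 0.055]], [[0.5177, -0.225, 0.055]], [[0.5383, -0.2202, 0.055]], [[0.5445, -0.2488, 0.055]], [[0.5625, -0.2429, 0.055]], [[0.5568, -0.2166, 0.055]]]
[[ 0.57806234 -0.22635201  0.01      ]]
```

```bash
python3 -m creep '{"claw":[0,0,0,0,0,0,0],"dp":[[0.03,-0.03,0.5],[0,0,0.7],[0,0,0.7],[0,0,0.6],[0,0,0.36],[0,0,0],[0,0,0]],"spin":[0,0,0,0,0,0,0]}'; python3 -m creep '{"claw":[255,255,255,255,255,255,255,255,255,255],"dp":[[0,0,0],[0,0,0],[0,0,0],[0,0,0],[0,0,0],[0,0,0],[0,0,0],[0,0,0],[0,0,0],[0,0,0]],"spin":[0,0,0,0,0,0,0,0,0,0]}'
```

```text
time: 3.78
position: [0.544, -0.2348, 0.0215]
orientation: [-0.0, -0.107, 0.994, 0.0]
wrist_force: [0.3, 0.3, 0.6]
finger_gap: 0.0857
finger_force: 0.0
time: 4.62
position: [0.5442, -0.2351, 0.0218]
orientation: [0.001, -0.108, 0.994, -0.0]
wrist_force: [-1.5, 0.1, 6.6]
finger_gap: 0.0292
finger_force: 60.7
```

```bash
python3 -m creep '{"claw":[255,255,255,255,255,255,255,255,255],"dp":[[0,0,-0.2],[0,0,-0.4],[0,0,-0.6],[0,0,-0.6],[0,0,-0.6],[0,0,0],[0,0,0],[0,0,0],[0,0,0]],"spin":[0,0,0,0,0.64,0.64,0.64,0.64,0]}'; python3 -m creep '{"claw":[255,255,255,255,255,255,255,255,255,255],"dp":[[0,0.4,0],[-0.05,0.8,0],[-0.05,0.9,0],[-0.05,0.9,0],[-0.05,0.9,0],[-0.05,0.9,0],[-0.05,0.9,0],[-0.06,0.6,0],[0,0.37,0],[0,0,0]],"spin":[0,0,0,0,0,0,0,0,0,0]}'; python3 -m creep '{"claw":[255,255,255],"dp":[[0,0,0],[0,0,0],[0,0,0]],"spin":[0,0,0]}'
python3 - <<'E'
from h import *
p,R,s=pose();im,d=optics.get_image("wrist");cv2.imwrite("pics/w3.png",im[:,:,::-1]);np.savez("w3.npz",im=im,p=p,R=R)
print(p.round(4),R.round(4).tolist(),s["wrist_force"])
E
```

```text
time: 5.37
position: [0.5435, -0.2346, 0.1172]
orientation: [-0.0, 0.005, 1.0, 0.0]
wrist_force: [-1.1, 0.0, -3.6]
finger_gap: 0.029
finger_force: 59.8
time: 6.2
position: [0.5594, 0.0355, 0.1169]
orientation: [-0.0, 0.001, 1.0, 0.001]
wrist_force: [-0.6, -0.3, -4.1]
finger_gap: 0.0292
finger_force: 60.2
time: 6.45
position: [0.56, 0.0312, 0.1168]
orientation: [-0.0, 0.004, 1.0, -0.0]
wrist_force: [0.1, -0.2, -3.0]
finger_gap: 0.0294
finger_force: 60.2
[0.56   0.0312 0.1168] [[-1.0, 0.0076, -0.0003], [0.0076, 1.0, -0.0002], [0.0003, -0.0002, -1.0]] [ 0.06761697 -0.1512608  -2.99795225]
```

View pics/w3.png

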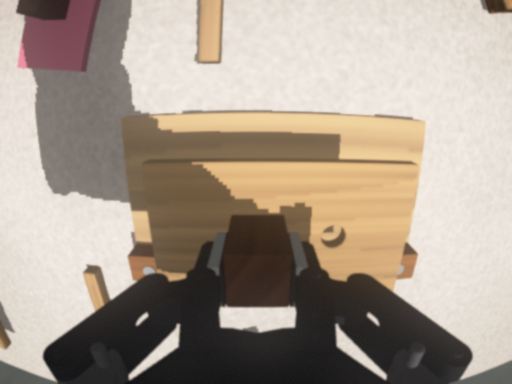

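The plate is held level above the jig and parallel to it, with the hole at (332,235). Next I'll lower it to just above pin height and approach the fence.

```bash
python3 -m creep '{"claw":[255,255,255,255,255,255,255,255,255],"dp":[[0,0,0.3],[0,0,0.5],[0,0,0.5],[0,0,0.32],[0,0,0],[-0.05,0,0],[-0.05,0,0],[0,0,0],[0,0,0]],"spin":[0,0,0,0,0,0,0,0,0]}';  python3 -m creep '{"claw":[255,255,255],"dp":[[-0.04,0,0],[0,0,0],[0,0,0]],"spin":[0,0,0]}'
```

```text
time: 7.25
position: [0.5649, 0.0317, 0.0531]
orientation: [0.001, 0.004, 1.0, -0.0]
wrist_force: [0.5, -0.3, -3.1]
finger_gap: 0.0292
finger_force: 60.0
time: 7.5
position: [0.5659, 0.0319, 0.0523]
orientation: [0.0, 0.004, 1.0, -0.0]
wrist_force: [0.6, 0.4, -2.4]
finger_gap: 0.0293
finger_force: 60.0
```

```bash
python3 -m creep '{"claw":[255,255,255],"dp":[[-0.025,0,0],[0,0,0],[0,0,0]],"spin":[0,0,0]}';  python3 -m creep '{"claw":[255,255,255],"dp":[[-0.02,0,0],[0,0,0],[0,0,0]],"spin":[0,0,0]}'
```

```text
time: 7.75
position: [0.5667, 0.0319, 0.0521]
orientation: [-0.0, 0.004, 1.0, -0.0]
wrist_force: [0.0, 0.6, -3.3]
finger_gap: 0.0291
finger_force: 60.0
time: 8.0
position: [0.5676, 0.0319, 0.052]
orientation: [-0.0, 0.004, 1.0, 0.0]
wrist_force: [-0.4, -0.0, -3.5]
finger_gap: 0.0291
finger_force: 60.0
```

```bash
python3 -m creep '{"claw":[255,255,255],"dp":[[-0.012,0,0],[0,0,0],[0,0,0]],"spin":[0,0,0]}'
```

```text
time: 8.25
position: [0.568, 0.0318, 0.0521]
orientation: [-0.0, 0.004, 1.0, -0.0]
wrist_force: [-0.3, 0.2, -3.2]
finger_gap: 0.0291
finger_force: 60.0
```

```bash
python3 -m creep '{"claw":[255,255,255],"dp":[[-0.012,0,0],[0,0,0],[0,0,0]],"spin":[0,0,0]}'
```

```text
time: 8.5
position: [0.5685, 0.0318, 0.0521]
orientation: [-0.0, 0.004, 1.0, -0.0]
wrist_force: [0.5, -0.3, -2.7]
finger_gap: 0.0292
finger_force: 60.1
```

```bash
python3 -m creep '{"claw":[255,255,255],"dp":[[-0.012,0,0],[0,0,0],[0,0,0]],"spin":[0,0,0]}'
```

```text
time: 8.75
position: [0.5686, 0.0318, 0.052]
orientation: [-0.0, 0.004, 1.0, -0.0]
wrist_force: [-2.9, -0.4, -2.5]
finger_gap: 0.0295
finger_force: 60.4
```

```bash
python3 -m creep '{"claw":[255,255,255],"dp":[[-0.012,0,0],[0,0,0],[0,0,0]],"spin":[0,0,0]}'
```

```text
time: 9.0
position: [0.5688, 0.0319, 0.0519]
orientation: [-0.001, 0.004, 1.0, -0.0]
wrist_force: [-5.9, 1.0, -1.2]
finger_gap: 0.0293
finger_force: 60.6
```

```bash
python3 -m creep '{"claw":[255,255,255,255],"dp":[[0.008,0,0.03],[0,0,0.04],[0,0,0],[0,0,0]],"spin":[0,0,0,0]}'; python3 -m creep '{"claw":[255,255,255],"dp":[[0,0,0.02],[0,0,0],[0,0,0]],"spin":[0,0,0]}'
```

```text
time: 9.33
position: [0.5688, 0.0318, 0.049]
orientation: [-0.0, 0.004, 1.0, 0.0]
wrist_force: [-4.3, -0.4, -3.6]
finger_gap: 0.0292
finger_force: 60.1
time: 9.58
position: [0.5688, 0.0318, 0.0483]
orientation: [-0.0, 0.004, 1.0, 0.0]
wrist_force: [-5.6, -0.8, -2.7]
finger_gap: 0.0291
finger_force: 60.4
```

```bash
python3 -m creep '{"claw":[255,255,255],"dp":[[0,0,0.02],[0,0,0],[0,0,0]],"spin":[0,0,0]}'
```

```text
time: 9.83
position: [0.5687, 0.0318, 0.0475]
orientation: [-0.0, 0.004, 1.0, 0.0]
wrist_force: [-5.3, -0.4, -1.9]
finger_gap: 0.029
finger_force: 60.5
```

```bash
python3 -m creep '{"claw":[255,255,255],"dp":[[0,0,0.012],[0,0,0],[0,0,0]],"spin":[0,0,0]}'
```

```text
time: 10.08
position: [0.5687, 0.0318, 0.0471]
orientation: [-0.0, 0.004, 1.0, -0.0]
wrist_force: [-5.1, -0.5, -2.9]
finger_gap: 0.0297
finger_force: 60.6
```

```bash
python3 -m creep '{"claw":[255,255,255],"dp":[[0,0,0.012],[0,0,0],[0,0,0]],"spin":[0,0,0]}'
```

```text
time: 10.33
position: [0.5688, 0.0318, 0.0467]
orientation: [-0.0, 0.004, 1.0, -0.0]
wrist_force: [-5.8, -0.3, -0.6]
finger_gap: 0.0296
finger_force: 60.7
```

```bash
python3 -m creep '{"claw":[255,255,255],"dp":[[0,0,0.012],[0,0,0],[0,0,0]],"spin":[0,0,0]}'
```

```text
time: 10.58
position: [0.5688, 0.0318, 0.0466]
orientation: [-0.0, 0.004, 1.0, 0.0]
wrist_force: [-7.0, -0.7, 2.8]
finger_gap: 0.0292
finger_force: 61.2
```

```bash
python3 -m creep '{"claw":[255,255,255],"dp":[[0,0,0.012],[0,0,0],[0,0,0]],"spin":[0,0,0]}'
```

```text
time: 10.83
position: [0.5688, 0.0318, 0.0465]
orientation: [-0.0, 0.004, 1.0, 0.0]
wrist_force: [-8.8, -2.1, 7.0]
finger_gap: 0.029
finger_force: 61.7
```

```bash
python3 -m creep '{"claw":[255,255,255],"dp":[[0.008,0,-0.012],[0,0,0],[0,0,0]],"spin":[0,0,0]}'; python3 -m creep '{"claw":[172,168,164,160,156,152,148,146,146,146],"dp":[[0,0,0],[0,0,0],[0,0,0],[0,0,0],[0,0,0],[0,0,0],[0,0,0],[0,0,0],[0,0,0],[0,0,0]],"spin":[0,0,0,0,0,0,0,0,0,0]}'
python3 - <<'E'
from h import *
p,R,s=pose();im,d=optics.get_image("wrist");t,_=optics.get_image("side")
a=cv2.resize(im[100:320,120:440],None,fx=1.75,fy=1.75);b=cv2.resize(t[140:240,220:340],None,fx=1.7*1.9,fy=385/100,interpolation=2)
b=cv2.resize(t[140:240,220:340],(240,200),interpolation=2);b=np.vstack([b,np.zeros((a.shape[0]-200,240,3),np.uint8)])
cv2.imwrite("pics/w4.png",np.hstack([a,b])[:,:,::-1]);np.savez("w4.npz",im=im,p=p,R=R);print(p.round(4),s["wrist_force"])
E
```

```text
time: 11.08
position: [0.5687, 0.0318, 0.0466]
orientation: [0.0, 0.004, 1.0, 0.0]
wrist_force: [-6.5, -1.9, 2.4]
finger_gap: 0.0296
finger_force: 60.9
time: 11.92
position: [0.5689, 0.0318, 0.0463]
orientation: [0.0, 0.004, 1.0, -0.0]
wrist_force: [0.8, -0.2, -0.8]
finger_gap: 0.0363
finger_force: 0.0
[0.5689 0.0318 0.0463] [ 0.80267168 -0.21507676 -0.75073189]
```

View pics/w4.png

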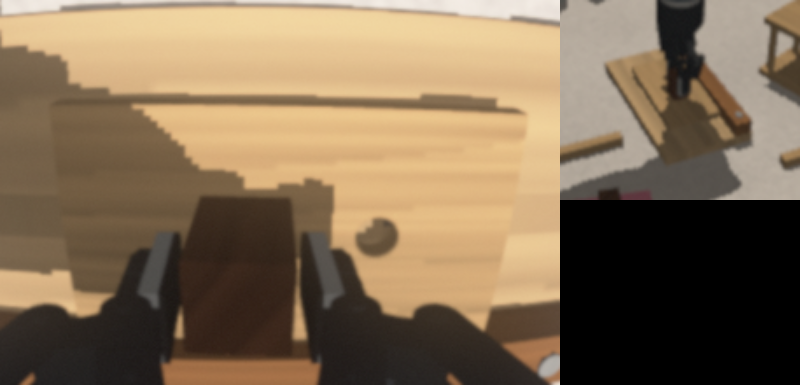

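The template lies tilted on the pin, trailing end on the deck and long edge at the fence. The hole is at about (377,237) in the crop and the fingers are loose around the grip. Next I'll lower slightly and push with the rear finger.

```bash
python3 -m creep '{"claw":[146,146,146,146,146,146,146,146],"dp":[[0,0,0.07],[0,0,0.07],[0,0,0],[0,0.03,0],[0,0.03,0],[0,0.02,0],[0,0.02,0],[0,0,0]],"spin":[0,0,0,0,0,0,0,0]}'
```

```text
time: 12.68
position: [0.5688, 0.036, 0.0406]
orientation: [-0.0, 0.004, 1.0, -0.0]
wrist_force: [0.8, -1.2, -0.9]
finger_gap: 0.0368
finger_force: 0.3
```

```bash
python3 -m creep '{"claw":[146,146,146,146],"dp":[[0,0.02,0],[0,0.02,0],[0,0.02,0],[0,0.02,0]],"spin":[0,0,0,0]}'
```

```text
time: 13.02
position: [0.5689, 0.0391, 0.0407]
orientation: [0.0, 0.004, 1.0, -0.0]
wrist_force: [0.4, -0.7, -0.1]
finger_gap: 0.0363
finger_force: 0.9
```

```bash
python3 -m creep '{"claw":[146,146,146,146],"dp":[[0,0.02,0],[0,0.02,0],[0,0.02,0],[0,0.02,0]],"spin":[0,0,0,0]}'
```

```text
time: 13.35
position: [0.5689, 0.0422, 0.0407]
orientation: [0.0, 0.004, 1.0, -0.0]
wrist_force: [-0.3, -0.9, 0.6]
finger_gap: 0.0364
finger_force: 1.1
```

```bash
cat >> h.py <<'E'
def hole():
    p,R,s=pose();im,d=optics.get_image("wrist");S=cv2.cvtColor(im,cv2.COLOR_RGB2GRAY)
    c=cv2.HoughCircles(cv2.GaussianBlur(S[200:270,290:400],(3,3),0),3,1,100,param1=100,param2=8,minRadius=8,maxRadius=16)
    u=c[0,0,:2]+[290,200];print("tcp",p.round(4),"hole px",u,c[0,0,2],"hole",wray(u,.034,p,R).round(4),s["wrist_force"].round(1));return im,u
E
python3 - <<'E'
from h import *
import h
f=np.load("w4.npz");real=optics.get_image,pose
class O:
    camera_model=staticmethod(optics.camera_model);get_image=staticmethod(lambda n:(f["im"],0))
o=h.optics;p0=h.pose;h.optics=O;h.pose=lambda:(f["p"],f["R"],{"wrist_force":np.zeros(3)});h.hole()
h.optics=o;h.pose=p0;im,u=h.hole();x,y=map(int,u)
print(cv2.cvtColor(im,cv2.COLOR_RGB2GRAY)[y-16:y+17:2,x-18:x+19:2])
E
```

```text
tcp [0.5689 0.0318 0.0463] hole px [336.5 234.5] 10.6 hole [[0.5694 0.0794 0.034 ]] [0. 0. 0.]
tcp [0.5689 0.0422 0.0407] hole px [332.5 238.5] 13.0 hole [[0.5691 0.0859 0.034 ]] [-0.3 -0.9  0.6]
[[165 176 180 179 180 180 181 179 180 180 178 180 181 180 181 180 181 181
  181]
 [121 171 184 184 185 184 184 184 184 184 185 184 184 184 184 184 185 185
  185]
 [118 178 190 191 191 190 191 191 190 190 190 191 191 192 190 191 190 192
  192]
 [121 181 192 192 193 193 193 188 180 166 159 162 171 185 193 194 194 194
  195]
 [122 179 189 189 189 189 176 136 107  88  82  85  95 125 164 186 191 192
  191]
 [167 185 189 190 190 176 116  80  74  77  75  76  79  83 106 155 188 192
  191]
 [192 193 193 193 189 168 102  90  90  92  92  92  92  93  89 119 180 193
  194]
 [188 187 188 185 162 138  99  94  94  93  94  94  95  93  88  96 156 188
  189]
 [183 181 180 169 118  99  93  91  93  93  94  93  94  90  83  87 139 182
  184]
 [167 173 176 158 106  97  94  94  95  95  96  96  89  83  81  84 136 178
  180]
 [ 98 133 168 156 104  96 100 103 105 104  99  90  83  82  80  92 147 177
  178]
 [ 54  69 120 143 105  86  87  89  89  88  85  81  81  81  82 109 162 176
  177]
 [ 48  52  59 104 122  91  81  81  81  81  82  81  81  81 100 144 173 177
  176]
 [ 48  50  49  72 137 121  90  83  81  81  82  83  88 105 145 171 177 178
  177]
 [ 49  48  49  56 120 157 132 111  97  94  95 108 128 156 171 175 176 176
  175]
 [ 50  48  51  50  93 157 166 158 150 144 149 157 165 169 171 172 172 173
  173]
 [ 49  48  47  51  66 139 171 172 172 171 173 173 175 175 173 175 175 176
  176]]
```

```bash
python3 -m creep '{"claw":[146,146,146,146,146],"dp":[[0,0.02,0],[0,0.02,0],[0,0.02,0],[0,0.02,0],[0,0.02,0]],"spin":[0,0,0,0,0]}'
```

```text
time: 13.82
position: [0.569, 0.0462, 0.0408]
orientation: [0.0, 0.004, 1.0, -0.0]
wrist_force: [-0.9, -3.3, 2.2]
finger_gap: 0.0365
finger_force: 1.6
```

```bash
python3 -m creep '{"claw":[146,146,146,146],"dp":[[0,0.02,0],[0,0.02,0],[0,0.02,0],[0,0,0]],"spin":[0,0,0,0]}'
```

```text
time: 14.15
position: [0.569, 0.0489, 0.0406]
orientation: [0.0, 0.004, 1.0, 0.0]
wrist_force: [1.3, -1.7, 0.9]
finger_gap: 0.0361
finger_force: 0.9
```

```bash
python3 -m creep '{"claw":[146,146,146],"dp":[[0,0.02,0],[0,0.02,0],[0,0,0]],"spin":[0,0,0]}'
```

```text
time: 14.4
position: [0.5689, 0.0504, 0.0406]
orientation: [-0.0, 0.004, 1.0, 0.0]
wrist_force: [-1.3, -1.3, 0.5]
finger_gap: 0.0366
finger_force: 0.8
```

```bash
python3 -m creep '{"claw":[146,146,146],"dp":[[0,0.02,0],[0,0.02,0],[0,0,0]],"spin":[0,0,0]}'; python3 -c "import h;h.hole()"
```

```text
time: 14.65
position: [0.5689, 0.052, 0.0406]
orientation: [-0.0, 0.004, 1.0, 0.0]
wrist_force: [-0.1, -1.3, 1.0]
finger_gap: 0.0366
finger_force: 0.8
tcp [0.5689 0.052  0.0406] hole px [333.5 240.5] 11.8 hole [[0.5703 0.0965 0.034 ]] [-0.1 -1.3  1. ]
```

```bash
python3 -m creep '{"claw":[146,146,146],"dp":[[0,0.02,0],[0,0.02,0],[0,0,0]],"spin":[0,0,0]}'
```

```text
time: 14.95
position: [0.5689, 0.0536, 0.0406]
orientation: [-0.0, 0.004, 1.0, 0.0]
wrist_force: [0.1, -1.9, 0.5]
finger_gap: 0.0366
finger_force: 0.7
```

```bash
python3 -m creep '{"claw":[146,146,146],"dp":[[0,0.02,0],[0,0.02,0],[0,0,0]],"spin":[0,0,0]}'
```

```text
time: 15.2
position: [0.5689, 0.0552, 0.0406]
orientation: [-0.0, 0.004, 1.0, 0.0]
wrist_force: [0.0, -1.3, 0.7]
finger_gap: 0.0359
finger_force: 0.6
```

```bash
python3 -m creep '{"claw":[146,146,146],"dp":[[0,0.02,0],[0,0.01,0],[0,0,0]],"spin":[0,0,0]}'
```

```text
time: 15.45
position: [0.5689, 0.0564, 0.0405]
orientation: [-0.0, 0.004, 1.0, 0.0]
wrist_force: [-0.2, -0.8, -0.4]
finger_gap: 0.0366
finger_force: 0.4
```

```bash
python3 -m creep '{"claw":[146,146,146],"dp":[[0,0.02,0],[0,0.01,0],[0,0,0]],"spin":[0,0,0]}'; python3 -c "import h;h.hole()"
```

```text
time: 15.7
position: [0.5689, 0.0577, 0.0406]
orientation: [-0.0, 0.004, 1.0, 0.0]
wrist_force: [-0.4, -0.8, -0.4]
finger_gap: 0.0368
finger_force: 0.0
tcp [0.5689 0.0577 0.0406] hole px [331.5 236.5] 11.0 hole [[0.5677 0.1006 0.034 ]] [-0.4 -0.8 -0.4]
```

```bash
python3 - <<'E'
from h import *
im,_=optics.get_image("wrist");a=cv2.resize(im[130:320,120:440],(800,475),interpolation=2)
cv2.imwrite("pics/w5.png",a[:,:,::-1])
E
```

```text
(no output)
```

View pics/w5.png

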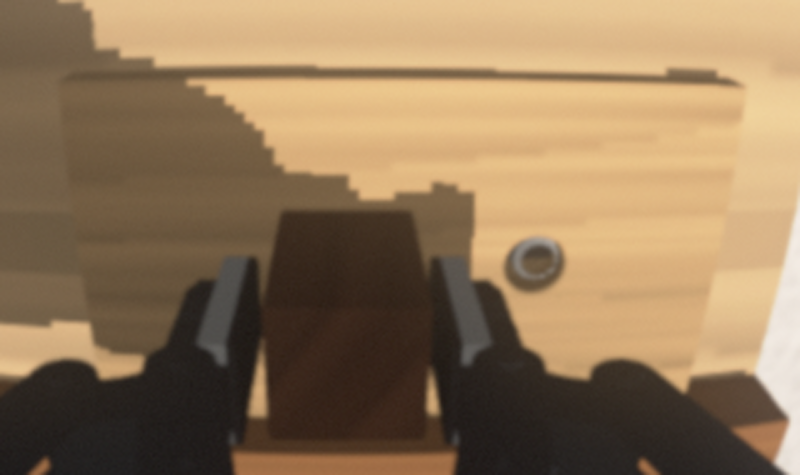

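The pin's ring now shows inside the hole at crop (536,260), and the plate looks level. I'll check its flatness with the depth image.

```bash
python3 - <<'E'
from h import *
p,R,s=pose();im,d=optics.get_image("wrist");m=optics.camera_model("wrist");H=np.array(m["hand_eye"])
def z(cx,cy):  # crop px
    u,v=120+cx*.4,130+cy*.4;a=np.array([(u-m["cx"])/m["fx"],(v-m["cy"])/m["fx"]]);r=np.hypot(*a)
    dd=np.array([*(a/r*np.tan(r)),1]);D=np.median(d[int(v)-2:int(v)+3,int(u)-2:int(u)+3]);return (R@(H[:3,:3]@(dd*D)+H[:3,3])+p).round(4)
for n,c in dict(trail=(110,200),trail2=(110,300),mid=(350,130),lead=(700,150),lead2=(680,300),hole=(536,262),deckL=(20,250),deckTop=(400,30)).items(): print(n,z(*c))
E
```

```text
trail [0.5534 0.0039 0.0274]
trail2 [5.801e-01 3.000e-04 2.750e-02]
mid [0.537  0.0598 0.0273]
lead [0.5423 0.1434 0.0274]
lead2 [0.5831 0.145  0.0274]
hole [0.5802 0.1099 0.0077]
deckL [ 0.5718 -0.0271  0.0177]
deckTop [0.5166 0.0712 0.0173]
```

The plate top is level at 27.4 mm everywhere, which is the deck plus 10 mm, so it is fully dropped and flat. Next I'll open and withdraw.

```bash
python3 -m creep '{"claw":[110,75,60,60,60],"dp":[[0,0,0],[0,0,0],[0,0,0],[0,0,0],[0,0,0]],"spin":[0,0,0,0,0]}'; python3 -m creep '{"claw":[60,60,60,60,60,60,60,60],"dp":[[0,0,-0.2],[0,0,-0.4],[0,0,-0.6],[0,0,-0.8],[0,0,-0.8],[0,0,-0.4],[0,0,0],[0,0,0]],"spin":[0,0,0,0,0,0,0,0]}'
python3 - <<'E'
from h import *
im,_=optics.get_image("wrist");t,_=optics.get_image("top")
cv2.imwrite("pics/w6.png",np.hstack([cv2.resize(im,(420,315)),cv2.resize(t,(380,285)) if 0 else cv2.resize(t,(380,315))])[:,:,::-1])
E
```

```text
time: 16.27
position: [0.569, 0.0574, 0.0406]
orientation: [-0.0, 0.004, 1.0, -0.0]
wrist_force: [0.7, -0.5, -0.3]
finger_gap: 0.0652
finger_force: 0.0
time: 16.93
position: [0.5694, 0.0575, 0.1699]
orientation: [0.001, 0.004, 1.0, -0.0]
wrist_force: [-0.9, -0.6, -0.8]
finger_gap: 0.0653
finger_force: 0.0
```

View pics/w6.png

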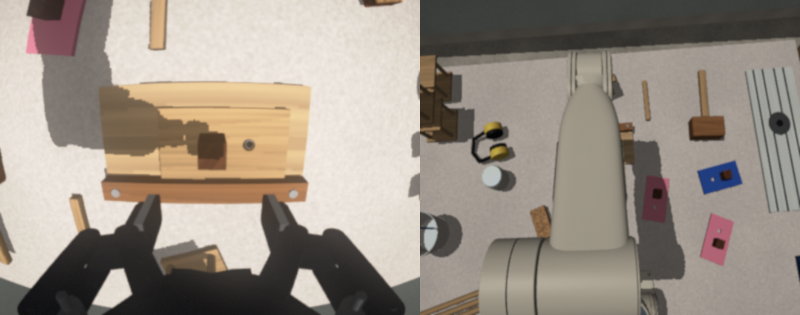

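The template lies flat along the fence with the pin showing in its hole at (248,145). The gripper is clear and the other items haven't moved.

```bash
python3 -c "from station import bot;print(bot.job_done())"
```

```text
the job is handed in; nothing more can be done
None
```

I handed the job in at about 17 s of robot time: the template lies flat on the deck along the fence with its hole over the pin, the gripper is clear, and the wrist force stayed under about 12 N in every reading.

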